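Slide the drilled plate out over the edge for deburring

ROBOT

A 6-joint arm with a two-finger parallel gripper is mounted at the origin on a cart in front of the work surface, level with it; the furniture and walls round the work are solid. World frame = base frame: x ahead of the robot, y to its left, z up, the work surface at z = 0. Lengths are in m, angles in rad, forces in N, time in s.
With the tool pointing down it reaches from about 0.3 to 0.875 m from the base axis. Payload 4.2 kg.
Tool frame: the origin (TCP) lies on the centre line of the jaws, within the pads' length; the fingertips stand 11 mm ahead of it and the grasp point (between the pads) lies 8 mm behind it; z points along the fingers, x is the direction in which the jaws open and shut, and the axes are right-handed (so a half turn about z gives the same grasp; the last joint's range is limited). The gripper opens to 85 mm and grips with 20 to 120 N. Pads are 22 mm wide; open, the fingers measure 114 mm over their backs; the gripper's body (76 mm by 85 mm) begins 54 mm behind the grasp point. The pads swing forward as they close: fully open they stand 13 mm farther back than shut.
Start: joints at [-1.2, 0.32, 1.565, -0, 1.257, -0.02], TCP at [0.219, -0.532, 0.242] pointing down, gripper open.
Joint ranges: [-3.11, 3.11], [-0.84, 2.01], [0.21, 2.61], [-1.34, 4.49], [0.05, 2.63], [-2.56, 2.56]. Speed limits (rad/s): [2.57, 2.57, 3.14, 3.14, 3.14, 3.14].

INTERFACE

Orientations are given as a rotation vector (axis times angle).
In Python, from plant import robot, hand, planner, sensors, viewer gives the robot as it stands. Calls block until the motion is done:
- robot.move_ptp(position, orientation): joint-space move of the TCP to a pose.
- robot.move_straight(position, ori=None, feed=0.15): straight line of the TCP; ori=None keeps the orientation; feed is the mean speed in m/s.
- robot.move_j(angles): joint-space move.
- hand.open_jaws() and hand.close_gripper(): open the fingers fully, or close them until they stop; the grip force is fixed at half the most.
- robot.wait(seconds).
- planner.solve_ik(position, orientation): joint angles nearest the present ones, or None.
- sensors.sense(): the state.
- viewer.camera(name): name is "side" or "top"; returns a dict with "img" (480x640x3 uint8, red, green, blue), "mtx" (3x3 intrinsics, pixels), "k1" (the pictures are not rectified: a ray, as slopes to the right and down, at radius r is drawn at 1 + k1 r^2 times it, then the intrinsics apply), "rvec" (rotation vector, rad) and "tvec" (3), from world to camera coordinates, as OpenCV has them. Camera axes: x right, y down, z forward; pixel columns grow to the right and rows downward; lengths in m; the calibration is good to about 2 mm. A picture is of the moment at which its call begins. There is no depth.
A pose or a line that the arm cannot do raises robot.PlanningError and nothing moves.
- robot.hand_in(): hands the job in, once; it reports no verdict.
The state is a dict: "t": time; "joint_positions": joint angles; "joint_vel": joint speeds; "joint_torque": joint torques, N m; "position": TCP position; "ee_rot": TCP orientation; "force": force on the tool from outside, world axes, zero at the start; "torque": the same for the moment, N m; "finger_gap": finger opening in m.
Only numpy, scipy, OpenCV 4.12 (cv2) and the standard library are available. Lean on these libraries where they do the work, as an engineer would, in place of code of your own. Each camera call takes 0.05 s, during which the arm holds its last target.

TASK

On the low bench block lie two thin metal plates. Push the one with two holes across the block with the fingers, the way its holed end points, until that end sticks out 30 mm (within 5 mm) over the block's edge, so that the holes can be deburred from below, and leave it lying flat and square to that edge. Only slide it, never grip or lift it or let it fall, and leave the plain plate and the loose parts round the block where they are.

Things in the scene. Friction and masses are not known exactly. Their poses are not given: they have to be found in the camera images.
- bench_block: Bench block, fixed to the table: dark steel slab 220 x 190 mm (x, y) on a grey cast body, 40 mm high in all; flat top, edges rounded by 1.5 mm. Low lugs (to 14 mm high) stick out 20 mm at the middle of its x ends. Origin at the centre of its underside, z up. Its -y side is the edge to overhang; it faces the table's front edge, toward the robot and its right.
- block_edge (a point): Middle of the block's top edge on the -y side, at the top surface (0, -95, 40 mm in the block's frame); axes as the block's: x runs along the edge, -y points outward over the edge, z up.
- drilled_plate: Drilled plate, 86 x 100 x 8 mm thick (x, y, z), 0.2 to 0.35 kg, loose on the block; stops when the push stops. Two 10 mm holes, 50 mm apart, 14 mm from its -y end. Origin at the centre of its underside. At the start its -y end points to the block's -y edge within 8 deg and lies 35 to 65 mm inside it; 20 mm or more of block top is free behind its +y end. Left or right of the plain plate.
- plate_lead (a point): Middle of the lower edge of the drilled plate's -y end (the end with the holes), on its underside, 50 mm from the plate's origin; axes as the plate's.
- plain_plate: The plain plate: same metal and same size (86 x 100 x 8 mm) but without holes, loose on the block beside the drilled one with 10 to 30 mm between them, to be left alone. Origin at the centre of its underside.
- guide_bush: Small flanged brass bush, 30 mm across and 27 mm high, standing loose on the dark tool mat to the right of the block; to be left alone. Origin at the centre of its underside.
- bearing: Ball bearing, 40 mm across and 12 mm high, lying loose on the table left of the block; to be left alone. Origin at the centre of its underside.
- crimp_die: Turned steel die, 44 mm across and 34 mm high, loose on the table behind and left of the block; to be left alone. Origin at the centre of its underside.
There are look-alikes about, which are no part of the job. Leave any blue look-alike of the drilled_plate alone.

How it is judged:
By the outcome, as a careful person would: the job done as asked, in the order asked, and still so for the second after the job is handed in, with the robot touching nothing.
It also fails if it takes over 38 s, if anything falls off the work surface, if the arm or the gripper's body presses on something with over 40 N, if the wrist force passes 120 N, or if a joint passes its speed limit or range.

## Working session

There is one attempt and no reset: what is moved stays moved. The work goes in short steps, each a Python script; the robot and the scene stay as the last script left them, time stands still between calls to the robot, and variables do not carry over. Pictures are saved under pics/ and viewed, and the job is handed in when it is done.

```bash
ls; mkdir -p pics; python3 - <<'E'
from plant import robot, hand, planner, sensors, viewer
import cv2
for n in("top","side"):
    c=viewer.camera(n); cv2.imwrite(f"pics/{n}0.png",c["img"][:,:,::-1]); print(n,c["mtx"],c["k1"],c["rvec"],c["tvec"])
s=sensors.sense(); print(s)
E
```

```text
pics
top [[457.55624579   0.         321.50786579]
 [  0.         457.55624579 238.76389263]
 [  0.           0.           1.        ]] -0.08660919063272965 [ 2.2247365  -2.19161857  0.06042131] [-0.01122094  0.61827599  0.91456652]
side [[455.09600519   0.         320.25504888]
 [  0.         455.09600519 246.74332918]
 [  0.           0.           1.        ]] -0.010109767524106337 [ 1.64793033  1.83520412 -0.7820746 ] [ 0.05063479 -0.38137099  1.41624095]
{'t': 0.1, 'joint_positions': array([-1.20003104e+00,  3.20210550e-01,  1.56554300e+00,  1.83781417e-05,
        1.25739060e+00, -2.00314065e-02]), 'joint_vel': array([ 0.00024375, -0.00374176, -0.00346269, -0.00034043, -0.00041806,
        0.00138118]), 'joint_torque': array([-6.73546383e-04, -4.16409016e+01, -2.34705108e+01, -2.32321690e-04,
        4.87441459e-03, -1.47724052e-05]), 'position': array([ 0.21887543, -0.53127858,  0.24158177]), 'ee_rot': array([-2.60972149e+00,  1.74736380e+00,  1.98121105e-03]), 'force': array([-1.17899852, -0.10258645,  0.0414775 ]), 'torque': array([-0.01117279,  0.0150738 ,  0.00310064]), 'finger_gap': 0.08549859160932818}
```

View pics/top0.png

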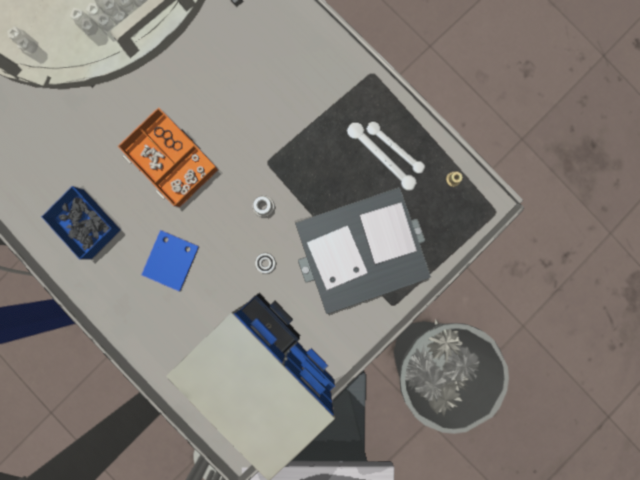

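View pics/side0.png

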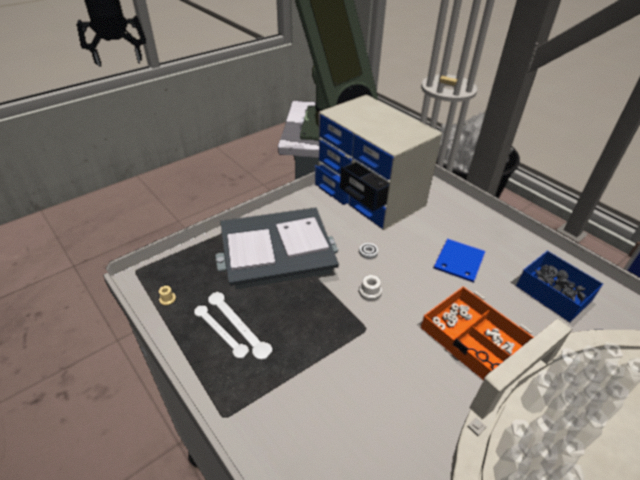

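The top view shows these candidates for the target:
- White plate with two holes at (337,258), holes at (331,279) and (354,269). It lies on the block and is my choice.
- Plain white plate at (388,233), no holes.
- Blue holed plate at (170,260) on the table, a look-alike.

The block's overhang edge runs from about (327,312) to (428,272). A drawer cabinet stands at (250,380). Next I'll check a close crop and measure.

```bash
cat > h.py <<'E'
from plant import robot, hand, planner, sensors, viewer
import cv2, numpy as np
def dist(c): return np.array([c["k1"],0,0,0,0.])
def cast(c,px,z):
    px=np.asarray(px,float).reshape(-1,1,2)
    u=cv2.undistortPoints(px,c["mtx"],dist(c),None,None).reshape(-1,2)
    R=cv2.Rodrigues(np.array(c["rvec"],float))[0]; t=np.array(c["tvec"],float).ravel()
    C=-R.T@t; d=np.c_[u,np.ones(len(u))]@R
    return C+d*((z-C[2])/d[:,2])[:,None]
def proj(c,P):
    return cv2.projectPoints(np.asarray(P,float).reshape(-1,3),np.array(c["rvec"],float),np.array(c["tvec"],float),c["mtx"],dist(c))[0].reshape(-1,2)
E
python3 - <<'E'
from h import *
for n,(x0,y0,x1,y1) in (("top",(285,175,445,320)),("side",(200,195,350,295))):
    c=viewer.camera(n); im=c["img"][:,:,::-1]
    cr=cv2.resize(im[y0:y1,x0:x1],None,fx=5,fy=5,interpolation=cv2.INTER_CUBIC); cr=cv2.resize(cr,None,fx=.82,fy=.82)
    cv2.imwrite(f"pics/{n}_crop.png",cr[:600,:800])
    g=im.astype(int); m=((g.min(2)>150)).astype(np.uint8)
    q=np.zeros_like(m); q[y0:y1,x0:x1]=m[y0:y1,x0:x1]
    cs,_=cv2.findContours(q,cv2.RETR_EXTERNAL,cv2.CHAIN_APPROX_NONE)
    for k in cs:
        if cv2.contourArea(k)<600: continue
        P=cast(c,k.reshape(-1,2),.048)[:,:2]*1000
        r=cv2.minAreaRect(P.astype(np.float32)); print(n,cv2.contourArea(k),k.reshape(-1,2).mean(0),r, cv2.boxPoints(r).round(1).tolist())
c=viewer.camera("top")
print("block cor",cast(c,[(327,313),(429,273),(402,190),(297,219)],.04).round(4))
print("holes",cast(c,[(331.5,279),(354,269.5)],.048).round(4))
print("objs",cast(c,[(265,263),(264,206),(454,179),(245,312),(332,415)],.01).round(3))
E
```

```text
top 2222.0 [336.62790698 257.14534884] ((581.3517456054688, -31.95230484008789), (101.33464050292969, 87.0303726196289), 23.67630386352539) [[517.5, -12.399999618530273], [552.4000244140625, -92.19999694824219], [645.2000122070312, -51.5], [610.2999877929688, 28.200000762939453]]
top 2136.5 [387.68571429 232.38285714] ((631.1570434570312, -130.95321655273438), (100.01449584960938, 85.99311065673828), 17.884672164916992) [[570.4000244140625, -105.4000015258789], [596.7999877929688, -187.1999969482422], [692.0, -156.5], [665.5, -74.69999694824219]]
top 3810.0 [337.31028369 278.4929078 ] ((540.3328857421875, -43.03070068359375), (354.173828125, 222.4709014892578), 65.3413314819336) [[365.3999938964844, -157.60000610351562], [567.5, -250.39999389648438], [715.2999877929688, 71.5], [513.0999755859375, 164.3000030517578]]
side 1381.0 [250.05479452 248.24657534] ((632.86279296875, -132.50970458984375), (102.4044418334961, 86.64636993408203), 17.86505889892578) [[570.7999877929688, -107.0], [597.4000244140625, -189.5], [694.9000244140625, -158.0], [668.2999877929688, -75.5999984741211]]
side
[... 175 characters left out ...]
-93.69999694824219], [646.7999877929688, -52.5], [611.5999755859375, 27.299999237060547]]
side 2476.5 [316.20051414 231.70179949] ((567.7413330078125, 14.967681884765625), (317.33349609375, 203.09280395507812), 47.141273498535156) [[385.3999938964844, -32.29999923706055], [534.2999877929688, -170.39999389648438], [750.0999755859375, 62.20000076293945], [601.2000122070312, 200.3000030517578]]
block cor [[ 0.472  -0.0144  0.04  ]
 [ 0.5528 -0.2151  0.04  ]
 [ 0.7167 -0.1601  0.04  ]
 [ 0.6555  0.0473  0.04  ]]
holes [[ 0.539  -0.022   0.048 ]
 [ 0.558  -0.0656  0.048 ]]
objs [[ 0.568  0.112  0.01 ]
 [ 0.683  0.116  0.01 ]
 [ 0.746 -0.274  0.01 ]
 [ 0.468  0.151  0.01 ]
 [ 0.261 -0.029  0.01 ]]
```

View pics/top_crop.png

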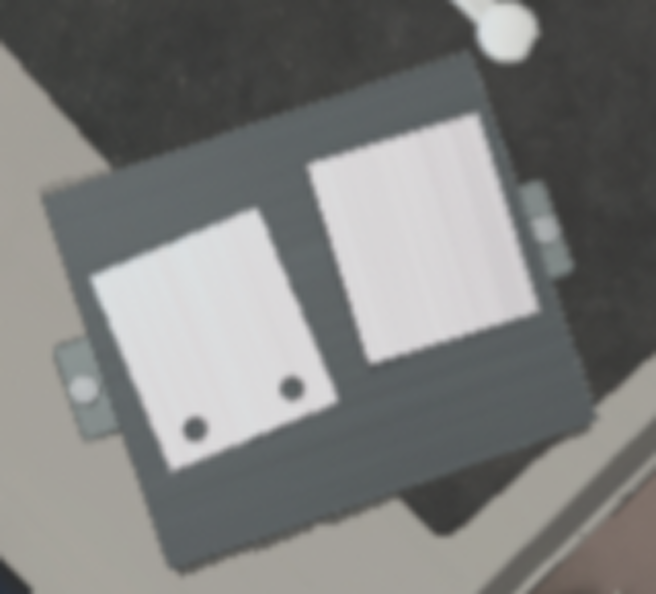

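View pics/side_crop.png

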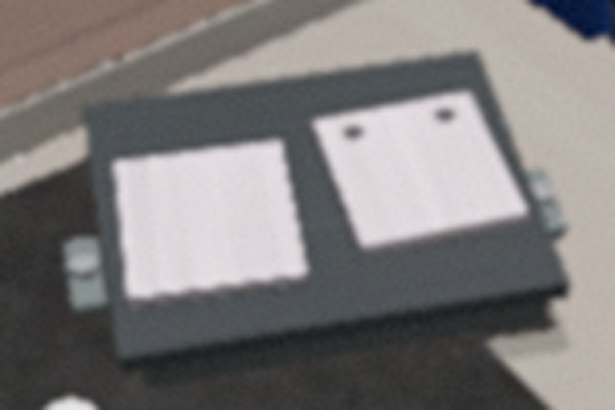

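```bash
cat >> h.py <<'E'
def edge(c,A,B,z,n=60,w=9,lo=.06,hi=.94,win=None):
    """sub-pixel edge along the world segment AB at height z -> world pts on the edge, by strongest grey gradient"""
    g=cv2.GaussianBlur(cv2.cvtColor(c["img"],cv2.COLOR_RGB2GRAY).astype(np.float32),(0,0),.8)
    a,b=proj(c,[[*A,z],[*B,z]]); d=(b-a)/np.linalg.norm(b-a); nn=np.array([-d[1],d[0]])
    s=np.arange(-w,w+.01,.25); out=[]
    for f in np.linspace(lo,hi,n):
        p=a+f*(b-a)+s[:,None]*nn
        v=cv2.remap(g,p[:,0].astype(np.float32)[None],p[:,1].astype(np.float32)[None],cv2.INTER_LINEAR)[0]
        q=np.abs(np.gradient(v)); i=q.argmax()
        m=slice(max(i-4,0),i+5); out.append(p[m].T@q[m]/q[m].sum())
    P=cast(c,out,z)[:,:2]
    vx,vy,x0,y0=cv2.fitLine((P*1000).astype(np.float32),cv2.DIST_HUBER,0,.01,.001).ravel()
    r=np.abs((P[:,0]*1000-x0)*vy-(P[:,1]*1000-y0)*vx)
    return np.array([x0,y0]),np.array([vx,vy]),np.median(r)
E
python3 - <<'E'
from h import *
cor=np.array([[.472,-.0144],[.5475,-.2180],[.7167,-.1601],[.6555,.0473]])
for n in("top","side"):
    c=viewer.camera(n); R=cv2.Rodrigues(np.array(c["rvec"],float))[0]; print(n,"C",(-R.T@np.ravel(c["tvec"])).round(3), proj(c,np.c_[cor,[.04]*4]).round(0).tolist())
    L=[]
    for i,nm in enumerate(("front","right","back","left")):
        p,v,r=edge(c,cor[i],cor[(i+1)%4],.04,w=6); L.append((p,v)); print(nm,p.round(1),"ang",np.degrees(np.arctan2(v[1],v[0])).round(2),"res",r.round(2))
    X=[]
    for i in range(4):
        (p,v),(q,u)=L[i-1],L[i]; s=np.linalg.solve(np.c_[v,-u],q-p); X.append(p+s[0]*v)
    X=np.array(X); print(X.round(1).tolist(), [np.linalg.norm(X[i]-X[(i+1)%4]).round(1) for i in range(4)])
# cabinet
ct,cs=viewer.camera("top"),viewer.camera("side")
def tri(a,b):
    o=[]
    for c,p in((ct,a),(cs,b)):
        R=cv2.Rodrigues(np.array(c["rvec"],float))[0]
        o.append((np.c_[R,np.ravel(c["tvec"])],cv2.undistortPoints(np.array([[p]],float),c["mtx"],dist(c)).reshape(2,1)))
    h=cv2.triangulatePoints(o[0][0],o[1][0],o[0][1],o[1][1]).ravel(); return h[:3]/h[3]
print("cab",[tri(a,b).round(3).tolist() for a,b in(((235,312),(392,168)),((332,415),(320,133)),((168,375),(441,131)))])
E
```

```text
top C [0.581 0.011 0.939] [[327.0, 313.0], [430.0, 276.0], [402.0, 190.0], [297.0, 219.0]]
front [ 500.1 -105.8] ang -70.18 res 0.86
right [ 635.8 -180.5] ang 24.16 res 2.29
back [683.2 -42.4] ang -70.19 res 0.37
left [566.7  10.4] ang 23.36 res 1.41
[[472.8999938964844, -30.100000381469727], [542.2000122070312, -222.39999389648438], [719.5, -142.89999389648438], [651.0999755859375, 46.900001525878906]] [np.float32(204.4), np.float32(194.3), np.float32(201.7), np.float32(194.1)]
side C [1.296 0.068 0.685] [[316.0, 207.0], [220.0, 221.0], [227.0, 279.0], [337.0, 265.0]]
front [ 514.6 -128.2] ang -70.09 res 0.62
right [ 640.5 -176.6] ang 18.75 res 1.1
back [690.3 -59.4] ang -70.26 res 0.55
left [574.4  15.5] ang 25.23 res 1.24
[[478.8999938964844, -29.600000381469727], [544.0, -209.3000030517578], [722.4000244140625, -148.8000030517578], [650.5999755859375, 51.400001525878906]] [np.float32(191.2), np.float32(188.4), np.float32(212.6), np.float32(189.8)]
cab [[0.487, 0.144, 0.167], [0.304, -0.023, 0.135], [0.388, 0.245, 0.205]]
```

```bash
cat >> h.py <<'E'
from scipy.spatial.transform import Rotation as Ro
th=np.radians(19.81); yb=np.array([np.cos(th),np.sin(th)]); xb=np.array([np.sin(th),-np.cos(th)])
def pos(s,d,z): return [*( (s*xb+d*yb)/1000),z]
X=np.array([*xb,0]); Z=np.array([0,0,-1.]); ORI=Ro.from_matrix(np.c_[X,np.cross(Z,X),Z]).as_rotvec()
def st(): 
    s=sensors.sense(); p=s["position"]*1000; print("t",round(s["t"],2),"s,d,z",(p[:2]@xb).round(1),(p[:2]@yb).round(1),p[2].round(1),"F",s["force"].round(1),"gap",round(s["finger_gap"],4)); return s
E
python3 - <<'E'
from h import *
hand.close_gripper(); st()
print(planner.solve_ik(pos(226,609,.2),ORI),planner.solve_ik(pos(226,519,.054),ORI))
robot.move_ptp(pos(226,609,.2),ORI); st()
robot.move_straight(pos(226,609,.054),feed=.12); st()
for n,(x0,y0,x1,y1) in (("top",(245,150,445,320)),("side",(200,150,370,300))):
    c=viewer.camera(n); cv2.imwrite(f"pics/{n}_1.png",cv2.resize(c["img"][y0:y1,x0:x1,::-1],None,fx=3.5,fy=3.5,interpolation=cv2.INTER_CUBIC))
E
```

```text
t 1.22 s,d,z 574.4 25.9 242.4 F [0.2 0.3 0.5] gap -0.0003
[-2.73021481e-02  4.63465876e-01  1.44615735e+00 -4.44089210e-16
  1.23196943e+00  1.19774445e+00] [-8.52579657e-02  4.87432689e-01  1.83057537e+00 -4.44089210e-16
  8.23584592e-01  1.13978864e+00]
t 3.63 s,d,z 227.0 608.6 200.1 F [-0.2  0.3  0. ] gap 0.0001
t 5.0 s,d,z 226.2 609.6 54.9 F [ 0.3 -0.3  0.3] gap 0.0001
```

View pics/side_1.png

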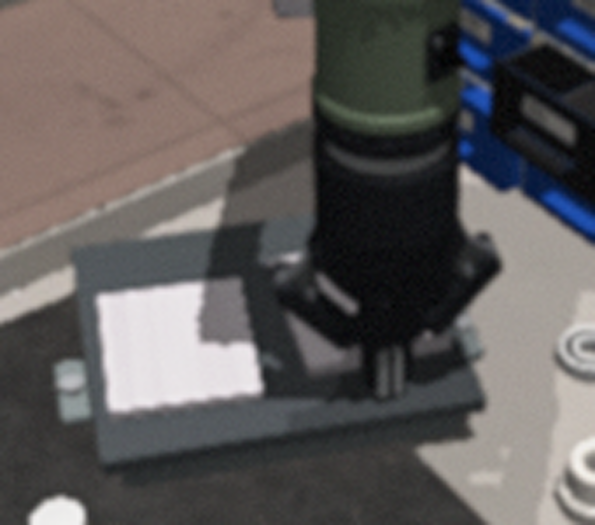

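View pics/top_1.png

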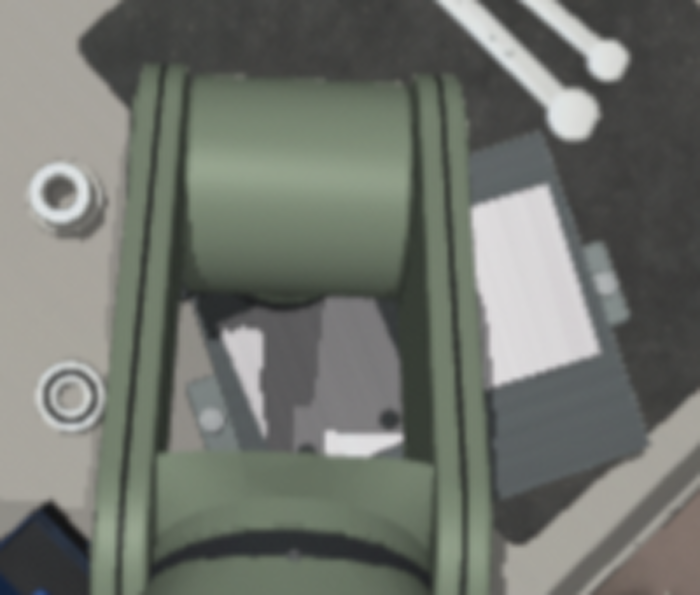

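The side view shows the shut fingers just behind the plate's back end, at about crop pixel (388,375), with nothing touched. I'll push most of the way and look again.

```bash
cat >> h.py <<'E'
def measure():
    for n,(x0,y0,x1,y1) in (("top",(285,175,445,345)),("side",(200,195,350,295))):
        c=viewer.camera(n); im=c["img"]
        m=np.zeros(im.shape[:2],np.uint8); m[y0:y1,x0:x1]=(im.astype(int).min(2)>186)[y0:y1,x0:x1]
        cs,_=cv2.findContours(m,cv2.RETR_EXTERNAL,cv2.CHAIN_APPROX_NONE)
        for k in cs:
            if cv2.contourArea(k)<700: continue
            P=cast(c,k.reshape(-1,2),.048)[:,:2]*1000
            r=cv2.minAreaRect(P.astype(np.float32)); q=cv2.boxPoints(r)
            print(n,"ctr s,d",(np.array(r[0])@xb).round(1),(np.array(r[0])@yb).round(1),"size",np.round(r[1],1),"ang",round(r[2],2),"corners d",np.sort(q@yb).round(1))
        cv2.imwrite(f"pics/{n}_m{int(sensors.sense()['t']*100)}.png",cv2.resize(im[y0-20:y1,x0:x1,::-1],None,fx=3.5,fy=3.5,interpolation=cv2.INTER_CUBIC))
E
python3 - <<'E'
from h import *
for d in (590,575,560,545,532):
    robot.move_straight(pos(226,d,.053),ORI,feed=.05); st()
robot.move_straight(pos(226,544,.053),ORI,feed=.08); st()
robot.move_straight(pos(226,570,.2),ORI,feed=.2)
q=sensors.sense()["joint_positions"].copy(); q[0]-=.75; robot.move_j(q); st()
measure()
E
ls pics
```

```text
t 5.63 s,d,z 226.0 589.5 53.1 F [ 1.   0.7 -0.2] gap -0.0001
t 6.08 s,d,z 225.8 574.0 52.8 F [-0.4  0.  -0.3] gap 0.0002
t 6.53 s,d,z 225.9 559.3 53.0 F [0.8 0.2 0.5] gap -0.0004
t 6.98 s,d,z 225.9 544.3 53.0 F [-0.1 -1.2 -0.2] gap 0.0
t 7.39 s,d,z 225.9 531.3 53.0 F [ 0.1 -0.2 -0.1] gap 0.0001
t 7.69 s,d,z 226.0 544.4 52.9 F [-0.3  0.3 -0.3] gap 0.0
t 10.24 s,d,z 552.5 263.5 198.7 F [0.7 0.1 0.8] gap 0.0001
top ctr s,d 223.3 469.8 size [98.6 85. ] ang 19.91 corners d [420.4 420.5 519.  519.1]
top ctr s,d 336.6 549.2 size [97.9 83.6] ang 17.61 corners d [498.7 501.9 596.5 599.7]
side ctr s,d 338.6 550.0 size [98.8 84.7] ang 18.12 corners d [499.3 501.8 598.1 600.6]
side ctr s,d 225.3 468.7 size [101.3  85.7] ang 19.66 corners d [417.9 418.2 519.3 519.5]
side0.png
side_1.png
side_crop.png
side_m1034.png
top0.png
top_1.png
top_crop.png
top_m1029.png
```

```bash
python3 - <<'E'
from h import *
for n in("top","side"):
    c=viewer.camera(n)
    A=lambda s,d:(s*xb+d*yb)/1000
    for nm,d,sr in(("front",437,(300,375)),("front",437,(170,180)),("back",630,(200,370)),("leadplate",419.5,(190,260)),("rearplate",519.3,(190,260))):
        z=.048 if "plate" in nm else .04
        p,v,r=edge(c,A(sr[0],d),A(sr[1],d),z,w=5,lo=0,hi=1); print(n,nm,sr,"d",(p@yb).round(2),"ang",np.degrees(np.arctan2(v[1],v[0])).round(2),"res",r.round(2))
    g=cv2.cvtColor(c["img"],cv2.COLOR_RGB2GRAY)
    for s in (310,335,360):
        ds=np.arange(424,452,2); q=proj(c,[pos(s,d,.04) for d in ds]); 
        print(s,cv2.remap(g,q[:,0].astype(np.float32)[None],q[:,1].astype(np.float32)[None],cv2.INTER_LINEAR)[0])
E
```

```text
top front (300, 375) d 436.16 ang -75.31 res 1.68
top front (170, 180) d 436.0 ang 79.99 res 0.4
top back (200, 370) d 628.46 ang -70.11 res 0.34
top leadplate (190, 260) d 420.01 ang -70.43 res 0.27
top rearplate (190, 260) d 519.88 ang -70.09 res 0.31
310 [60 60 60 60 60 62 66 76 89 93 92 91 91 92]
335 [76 66 65 66 68 69 71 78 88 92 91 91 91 92]
360 [162 161 160 149 118  84  71  77  87  92  92  92  92  93]
side front (300, 375) d 440.84 ang -70.03 res 0.84
side front (170, 180) d 445.38 ang 3.74 res 1.98
side back (200, 370) d 629.37 ang -70.23 res 0.48
side leadplate (190, 260) d 419.48 ang -72.05 res 0.96
side rearplate (190, 260) d 521.44 ang -69.83 res 0.45
310 [179 181 180 181 181 178 173 155 136 114  98  85  81  81]
335 [110 120 135 155 167 177 170 158 134 112  95  86  81  81]
360 [107 108 108 108 109 107 104  99  93  87  84  83  82  82]
```

View pics/top_m1029.png

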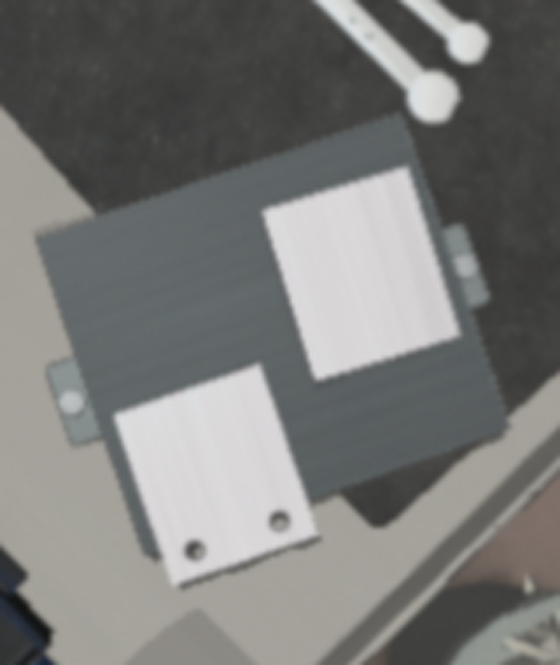

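View pics/side_m1034.png

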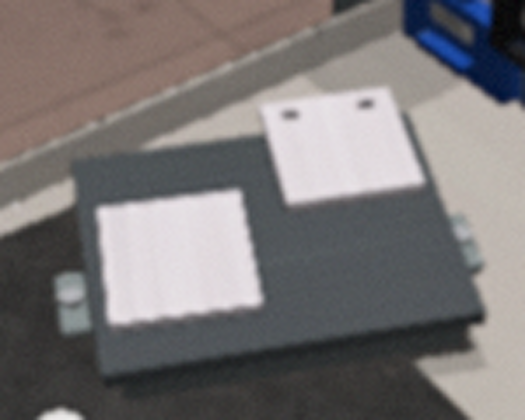

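The plate is now square, at 19.9° against the block's 19.8°, and overhangs about 18–20 mm. In the top image the earlier front-edge fit had caught a shadow line. At half-level the edge is at d≈438, which fits the 190 mm depth. About 11.5 mm remains to push.

```bash
python3 - <<'E'
from h import *
robot.move_ptp(pos(225,560,.2),ORI)
robot.move_straight(pos(225,548,.053),ORI,feed=.15); st()
robot.move_straight(pos(225,534,.053),ORI,feed=.06)
robot.move_straight(pos(225,520.4,.053),ORI,feed=.03); st()
robot.move_straight(pos(225,535,.053),ORI,feed=.06)
robot.move_straight(pos(225,570,.2),ORI,feed=.2)
q=sensors.sense()["joint_positions"].copy(); q[0]-=.75; robot.move_j(q); st()
measure()
for n in("top","side"):
    c=viewer.camera(n); g=cv2.cvtColor(c["img"],cv2.COLOR_RGB2GRAY)
    A=lambda s,d:(s*xb+d*yb)/1000
    for nm,d in(("lead",408),("rear",508)):
        p,v,r=edge(c,A(190,d),A(258,d),.048,w=4,lo=0,hi=1); print(n,nm,"d",(p@yb).round(2),"ang",np.degrees(np.arctan2(v[1],v[0])).round(2),r.round(2))
    E_=[]
    for s in np.arange(280,330,3):
        ds=np.arange(432,446,.25); q=proj(c,[pos(s,d,.04) for d in ds])
        v=cv2.remap(g,q[:,0].astype(np.float32)[None],q[:,1].astype(np.float32)[None],cv2.INTER_LINEAR)[0].astype(float)
        E_.append(ds[np.abs(v-(v[:8].mean()+v[-8:].mean())/2).argmin()])
    print(n,"edge half level",np.median(E_),np.std(E_).round(2))
E
ls -t pics|head -2
```

```text
t 13.2 s,d,z 225.4 548.7 53.8 F [ 0.6 -0.3  0.3] gap 0.0001
t 14.18 s,d,z 225.0 520.0 53.0 F [0.7 1.1 0.2] gap -0.0002
t 17.12 s,d,z 551.7 264.1 198.7 F [0.5 0.2 0.7] gap -0.0003
top ctr s,d 223.2 459.0 size [98.6 85. ] ang 19.85 corners d [409.7 409.8 508.3 508.4]
top ctr s,d 336.6 549.2 size [97.9 83.6] ang 17.59 corners d [498.6 501.9 596.5 599.7]
side ctr s,d 338.6 550.0 size [98.8 84.7] ang 18.12 corners d [499.3 501.8 598.1 600.6]
side ctr s,d 224.9 457.6 size [101.6  86.3] ang 20.27 corners d [406.4 407.1 508.1 508.7]
top lead d 409.48 ang -70.35 0.16
top rear d 509.44 ang -70.13 0.06
top edge half level 438.0 1.8
side lead d 407.63 ang -76.95 2.17
side rear d 511.06 ang -70.18 0.54
side edge half level 440.0 0.23
side_m1722.png
top_m1717.png
```

View pics/top_m1717.png

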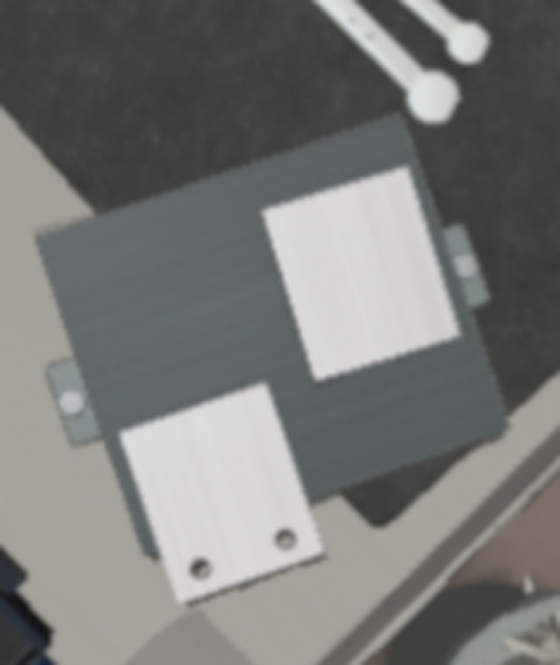

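View pics/side_m1722.png

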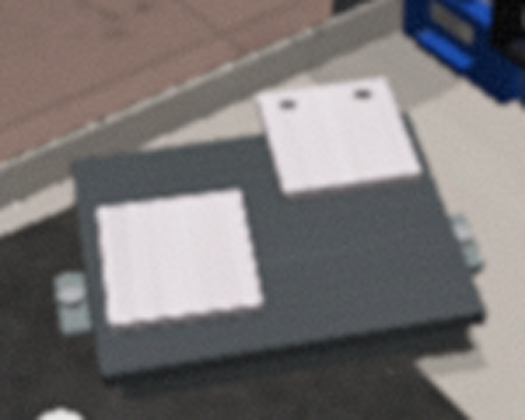

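In both views the plate lies flat and square, with the holed end out over the edge and the holes at crop pixels (201,568) and (287,538) in the top view. The plain plate has not moved and the arm is clear.

```bash
python3 -c "
from h import *
st(); robot.hand_in()"
```

```text
t 17.32 s,d,z 551.7 264.1 198.8 F [-1.1 -0.9 -0.4] gap 0.0001
the job is handed in; nothing more can be done
```

I pushed the drilled plate across the block with the shut fingers in two slides, never gripping or lifting it. I then swung the arm clear and handed the job in at about 17 s.

- **Overhang:** the top view gives about 29 mm and the side view about 31.5 mm, so the two disagree by roughly 3 mm. Both are within 30 ± 5 mm.
- **Squareness:** the plate is square to the edge within about 0.5°. Its far end fitted poorly in the side view (77° instead of 70°), so I left that one line fit out.
- **Block edge:** my first fit of the block's front edge had caught a shadow line, about 3 mm off. I corrected it before the last push.
- **Everything else:** the plain plate measured the same after both pushes. The final crops show nothing else disturbed on the block, but they leave out the loose parts round it, which I did not re-measure. The arm never went near them, and the measured wrist force never read above about 1.5 N.

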